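Close the sandwich press gently

TASK

Two small appliances stand open on the worktop. Close the rectangular sandwich press by its black handle bar: lower the lid gently, without letting it slam, until it rests fully down on its base, then let go. Its steel cover is hot, so do not touch it, and leave the round waffle iron beside it open, just as it is.

Things in the scene. Friction and masses are not known exactly. Their poses are not given: they have to be found in the camera images.
- press_lid (a joint): Lid of the rectangular sandwich press: a hot brushed steel cover 135 mm deep, 212 wide, 35 thick (not to be touched) with a black handle bar in front, hinged at its rear. 0 rad = closed, resting on its base; it grows as the lid opens upward, and starts at 0.45 to 0.92. The stiff hinge keeps the lid at any angle it is left at; about 3 to 8 N straight down on the bar moves it down.
- press_handle (a point): Middle of the black round handle bar on that lid: 20 mm in diameter, 100 mm long between two side arms, parallel to the hinge, 30 mm of open space between it and the steel cover's front edge. The point lies on the bar's axis; its axes turn with the lid: y along the bar, -x away from the hinge, z up when closed. It is 92 mm above the worktop when the lid is closed.
- press_hinge (a point): Middle of the press's hinge axis, at its rear, 78 mm above the worktop; stays put and does not turn with the lid: y along the hinge, -x toward the front of the press, z up; the lid opens by a positive turn about y. In this frame, with the lid closed, the bar's middle is at (-182, 0, 14) mm and the steel cover spans x -142 to -7, z -7 to 28. The black base is 150 x 220 x 66 mm.
- waffle_handle (a point): End part of the flat black tongue handle (26 mm wide, 14 mm thick, one single stem) of the round waffle iron's open lid (166 mm in diameter). Not to be moved.

How it is judged:
By the outcome, as a careful person would: the job done as asked, in the order asked, and still so for the second after the job is handed in, with the robot touching nothing.
It also fails if it takes over 38 s, if anything falls off the work surface, if the arm or the gripper's body presses on something with over 40 N, if the wrist force passes 120 N, or if a joint passes its speed limit or range.

ROBOT

A 6-joint arm with a two-finger parallel gripper is mounted at the origin on a cart in front of the work surface, level with it; the furniture and walls round the work are solid. World frame = base frame: x ahead of the robot, y to its left, z up, the work surface at z = 0. Lengths are in m, angles in rad, forces in N, time in s.
With the tool pointing down it reaches from about 0.3 to 0.825 m from the base axis. Payload 5.4 kg.
Tool frame: the origin (TCP) lies at the very end of the fingers, on their centre line; the grasp point (between the pads) lies 19 mm behind it; z points along the fingers, y is the line along which they close (so a half turn about z gives the same grasp; the last joint's range is limited). The gripper opens to 92 mm and grips with 3 to 60 N. Pads are 20 mm wide; open, the fingers measure 128 mm over their backs; the gripper's body (75 mm by 189 mm) begins 69 mm behind the grasp point.
Start: joints at [1.043, 0.158, 1.597, -0, 1.386, -0.21], TCP at [0.18, 0.546, 0.215] pointing down, gripper open.
Joint ranges: [-2.91, 2.91], [-0.94, 2.29], [0.18, 2.7], [-1.29, 4.43], [0.17, 2.64], [-3, 3]. Speed limits (rad/s): [2.57, 2.57, 3.14, 3.14, 3.14, 3.14].

INTERFACE

Orientations are given as a rotation vector (axis times angle).
In Python, from workcell import bot gives the robot as it stands. Calls block until the motion is done:
- bot.goto(position, orientation): joint-space move of the TCP to a pose.
- bot.line_to(position, rot=None, max_speed=0.15): straight line of the TCP; rot=None keeps the orientation; max_speed is the mean speed in m/s.
- bot.set_joints(angles): joint-space move.
- bot.set_gripper(opening, newtons=None): opening from 0.0 (shut) to 1.0 (fully open); newtons is the grip in N (None keeps the last); returns when the fingers have stopped.
- bot.hold(seconds).
- bot.inverse_kinematics(position, orientation): joint angles nearest the present ones, or None.
- bot.read_camera(name): name is "scene" or "top"; returns a dict with "pixels" (420x560x3 uint8, blue, green, red), "fx", "fy", "cx", "cy" (pixels), "R" (3x3) and "t" (3): a world point X has camera coordinates R X + t. Camera axes: x right, y down, z forward; pixel columns grow to the right and rows downward; lengths in m; the calibration is good to about 2 mm. A picture is of the moment at which its call begins. There is no depth.
A pose or a line that the arm cannot do raises bot.MotionError and nothing moves.
- bot.job_done(): hands the job in; it is judged then, once.
Readings, each from a call of its own:
- bot.current_clock(): time.
- bot.current_joints(): joint angles.
- bot.current_joint_vel(): joint speeds.
- bot.current_effort(): joint torques, N m.
- bot.current_ee_pos(): TCP position.
- bot.current_tool_rot(): TCP orientation.
- bot.current_contact_force(): force on the tool from outside, world axes, zero at the start.
- bot.current_ft_torque(): the same for the moment, N m.
- bot.current_opening(): opening from 0.0 (shut) to 1.0 (fully open).
- bot.current_grip_force(): force on a finger pad.
Only numpy, scipy, OpenCV 4.12 (cv2) and the standard library are available. Lean on these libraries where they do the work, as an engineer would, in place of code of your own. Each camera call takes 0.05 s, during which the arm holds its last target. There are 200 camera calls.

## Working session

There is one attempt and no reset: what is moved stays moved. The work goes in short steps, each a Python script; the robot and the scene stay as the last script left them, time stands still between calls to the robot, and variables do not carry over. Pictures are saved under pics/ and viewed, at most 10 in all, crops included, and the job is handed in when it is done.

```bash
mkdir -p pics
python3 - <<'E'
from workcell import bot
import cv2,numpy as np
for n in("scene","top"):
    c=bot.read_camera(n); cv2.imwrite(f"pics/{n}0.png",c["pixels"]); np.savez(f"pics/{n}0.npz",**c)
    print(n,c["fx"],c["fy"],c["cx"],c["cy"],np.round(c["R"],3).tolist(),np.round(c["t"],3), np.round(-c["R"].T@c["t"],3))
print(bot.current_clock(),bot.current_tool_rot())
E
```

```text
scene 443.3350044863719 443.3350044863719 286.24154880315876 209.32443283982403 [[0.751, -0.66, -0.016], [-0.346, -0.372, -0.861], [0.563, 0.652, -0.508]] [-0.384  0.254  0.917] [-0.14  -0.757  0.678]
top 543.4053992371198 543.4053992371198 280.2022961289151 209.48303617109528 [[-0.014, -1.0, -0.013], [-0.988, 0.016, -0.155], [0.155, 0.011, -0.988]] [-0.004  0.534  1.24 ] [ 0.335 -0.026  1.307]
0.1 [-4.97067069e-01 -3.10141553e+00  2.39623232e-03]
```

View pics/scene0.png

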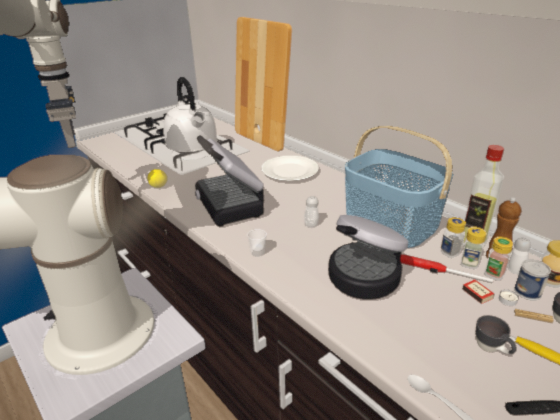

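View pics/top0.png

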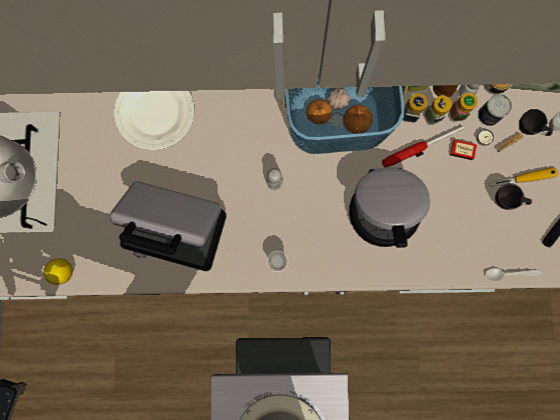

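The top view shows the press around (168,225), with its bar near (152,241) and the yaw visible. The waffle iron is at (390,205). In the scene view the press is at (230,185), with its bar near (205,150). I'll zoom in on both.

Run:
```python
import cv2,numpy as np
a=cv2.imread("pics/scene0.png")[125:230,180:280]; b=cv2.imread("pics/top0.png")[170:275,95:235]
f=lambda i,s:cv2.convertScaleAbs(cv2.resize(i,None,fx=s,fy=s,interpolation=cv2.INTER_CUBIC),alpha=1.6,beta=15)
a=f(a,4);b=f(b,4)
a=cv2.resize(a,(240,252)) if 0 else a
cv2.imwrite("pics/za.png",a);cv2.imwrite("pics/zb.png",b)
```

```text
(no output)
```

View pics/za.png

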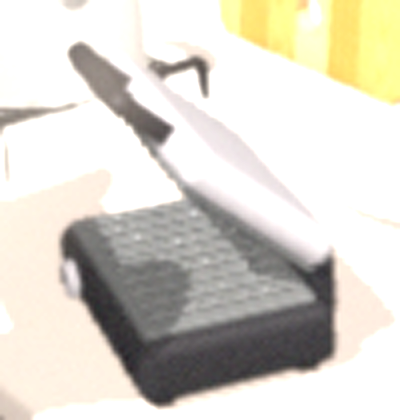

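View pics/zb.png

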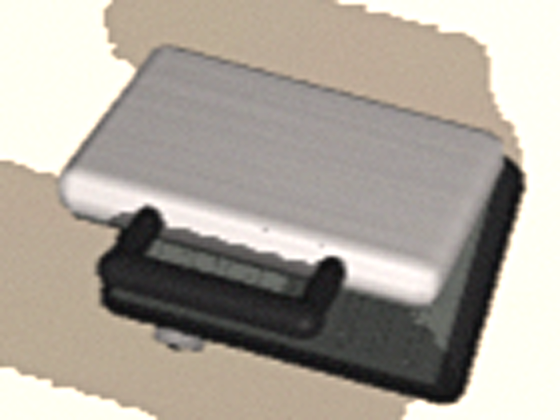

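The zooms show these points, in zoom pixels. Top view:
- Cover rear corners: (165,45) and (503,140)
- Cover front lower corners: (72,212) and (437,303)
- Bar middle: about (210,293)
- Base front-right bottom corner: about (455,403)

In the scene zoom, the far end of the bar is at about (78,48) and the base bottom near-front corner at about (150,400).

```bash
cat > h.py <<'E'
import numpy as np
from scipy.optimize import least_squares
from scipy.spatial.transform import Rotation as Ro
C={n:dict(np.load(f"pics/{n}0.npz")) for n in("scene","top")}
def proj(n,X):
    c=C[n];p=c["R"]@X+c["t"];return np.array([c["fx"]*p[0]/p[2]+c["cx"],c["fy"]*p[1]/p[2]+c["cy"]])
def ray(n,uv,z):
    c=C[n];d=c["R"].T@np.array([(uv[0]-c["cx"])/c["fx"],(uv[1]-c["cy"])/c["fy"],1]);o=-c["R"].T@c["t"];return o+d*(z-o[2])/d[2]
def world(q,p,lid=True):
    x,y,yaw,th=q;p=np.array(p)
    if lid:p=Ro.from_euler('y',th).apply(p)
    return Ro.from_euler('z',yaw).apply(p)+[x,y,.078]
E
python3 - <<'E'
from h import *
T=lambda u,v:np.array([95+u/4-.4,170+v/4-.4]); S=lambda u,v:np.array([180+u/4-.4,125+v/4-.4])
a,b=ray("top",T(165,45),.104),ray("top",T(503,140),.104)
print(a,b,np.linalg.norm(a-b))
obs=[("top",T(165,45),(-.007,.106,.028)),("top",T(503,140),(-.007,-.106,.028)),("top",T(72,212),(-.142,.106,-.007)),("top",T(437,303),(-.142,-.106,-.007)),("top",T(210,293),(-.182,0,.014))]
f=lambda q:np.concatenate([proj(n,world(q,p))-u for n,u,p in obs])
m=(a+b)/2;d=a-b
r=least_squares(f,[m[0],m[1],np.arctan2(-d[0],d[1]),.7]);q=r.x;print(q,np.round(r.fun.reshape(-1,2),1))
inv=lambda n,p:np.round(4*(p+.4-(np.array([180,125]) if n=="scene" else np.array([95,170]))))
for nm,p,l in [("bar",(-.182,0,.014),1),("bar+",(-.182,.05,.014),1),("bar-",(-.182,-.05,.014),1),("rear near lower cover",(-.007,-.106,-.007),1),("front near low cover",(-.142,-.106,-.007),1),("base fr-near bottom",(-.15,-.11,-.078),0),("base rear-near bot",(0,-.11,-.078),0),("basefront far",(-.15,.11,-.012),0)]:
    X=world(q,p,l);print(nm,X.round(3),inv("scene",proj("scene",X)),inv("top",proj("top",X)))
np.save("q.npy",q)
E
```

```text
[0.59465023 0.31362612 0.104     ] [0.53692379 0.12153797 0.104     ] 0.2005746707239145
[ 0.55360945  0.22033403 -0.26962904  0.84945856] [[-1.7 -1.1]
 [ 3.6 -1.8]
 [-4.9  1.6]
 [ 0.8  4.2]
 [ 2.1 -3.2]]
bar [0.448 0.25  0.224] [113.  67.] [219. 280.]
bar+ [0.461 0.298 0.224] [91. 43.] [124. 255.]
bar- [0.435 0.201 0.224] [135.  92.] [314. 305.]
rear near lower cover [0.516 0.121 0.079] [317. 286.] [510. 184.]
front near low cover [0.43  0.145 0.18 ] [184. 180.] [440. 320.]
base fr-near bottom [0.38  0.154 0.   ] [138. 432.] [469. 429.]
base rear-near bot [0.524 0.114 0.   ] [336. 380.] [536. 188.]
basefront far [0.438 0.366 0.066] [ 41. 221.] [ 84. 327.]
```

Run:
```python
from h import *
T=lambda u,v:("top",np.array([95+u/4-.4,170+v/4-.4])); S=lambda u,v:("scene",np.array([180+u/4-.4,125+v/4-.4]))
e=.101
obs=[(*T(165,45),(-.009,e,.028),1),(*T(503,140),(-.009,-e,.028),1),(*T(437,303),(-.142,-e,-.007),1),(*T(80,215),(-.142,e,-.007),1),(*T(210,293),(-.182,0,.014),1),
(*T(455,400),(-.146,-.106,-.07),0),(*T(520,175),(-.006,-.108,-.07),0),(*S(150,398),(-.146,-.106,-.075),0),(*S(332,352),(-.004,-.106,-.075),0),(*S(318,266),(-.009,-.106,-.007),1),(*S(72,225),(-.148,.106,-.014),0),(*S(80,48),(-.187,.052,.016),1)]
g=lambda s,p,l:np.array(p)+([s,0,0] if not l else 0)
f=lambda q:np.concatenate([proj(n,world(q[:4],g(q[4],p,l),l))-u for n,u,p,l in obs])
r=least_squares(lambda q:np.append(f(q),q[4]/.005),[.56,.22,-.27,.8,0],loss="soft_l1");q=r.x;print(q.round(4),np.round(f(q).reshape(-1,2),1).tolist())
np.save("q.npy",q[:4]);print(world(q[:4],(-.182,0,.014)))
```

```text
[ 0.5609  0.2219 -0.2856  0.7689  0.0049] [[-0.6, -3.1], [0.1, -3.6], [-3.6, 4.6], [-5.6, 1.1], [0.1, -1.2], [0.6, 0.3], [1.8, 0.8], [0.6, 4.7], [1.9, 4.4], [0.3, 3.9], [-2.9, -1.7], [0.2, -0.2]]
[0.44478215 0.2560271  0.21461631]
```

```bash
cat >> h.py <<'E'
def tool(yaw,s=1):
    # tool y along press radial direction, z down
    y=s*np.array([-np.cos(yaw),-np.sin(yaw),0]);z=np.array([0,0,-1.]);return Ro.from_matrix(np.c_[np.cross(y,z),y,z]).as_rotvec()
E
python3 - <<'E'
from h import *
from workcell import bot
import cv2
q=np.load("q.npy");b=world(q,(-.182,0,.014))
J0=np.array(bot.current_joints());P=[b[0],b[1],b[2]+.08]
s=min((1,-1),key=lambda s:(lambda j:9 if j is None else np.abs(np.array(j)-J0).max())(bot.inverse_kinematics(P,tool(q[2],s))))
bot.set_gripper(0.0,10)
p=np.array(bot.current_ee_pos());bot.line_to([p[0],p[1],.33],max_speed=.15)
bot.goto(P,tool(q[2],s));P[2]=b[2]+.035;bot.line_to(P,max_speed=.1)
print(s,bot.current_ee_pos(),bot.current_joints(),bot.current_contact_force(),bot.current_clock())
I=[]
for n in("scene","top"):
    c=bot.read_camera(n)["pixels"]
    i=c[95:235,160:300] if n=="scene" else c[150:290,95:235]
    I.append(cv2.convertScaleAbs(cv2.resize(i,(400,400),interpolation=cv2.INTER_CUBIC),alpha=1.5,beta=15))
    print(n,proj(n,np.array(bot.current_ee_pos())))
cv2.imwrite("pics/p1.png",np.hstack(I))
E
```

```text
-1 [0.44482019 0.2562661  0.24986574] [ 2.86916806e-01 -2.62204823e-02  1.72114866e+00  2.40057153e-05
  1.44640582e+00  5.72101679e-01] [ 0.07181388 -0.30254338  0.37368843] 4.425
scene [204.49853112 131.76542633]
top [142.34091915 239.64533552]
```

View pics/p1.png

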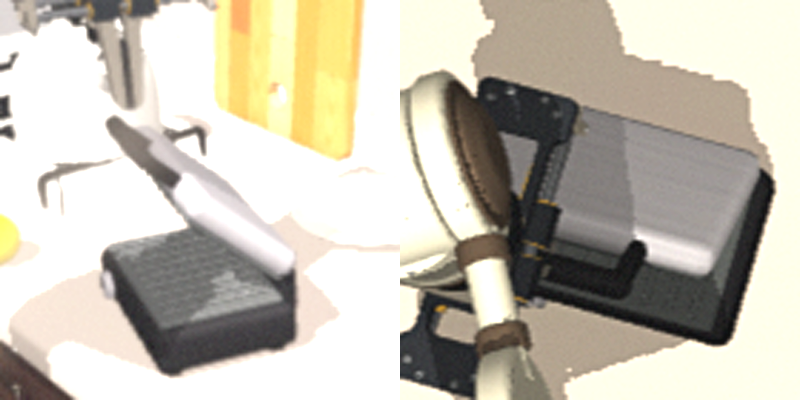

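The fingertips, at scene crop (125,107), sit just above the bar, whose far end is at (112,122). This agrees with the estimate, so I'll descend to contact by force.

Run:
```python
from h import *
from workcell import bot
from scipy.optimize import brentq
q=np.load("q.npy")
F=lambda:np.array(bot.current_contact_force())
f0=F();p=np.array(bot.current_ee_pos());hit=False
while p[2]>.195:
    p[2]-=.003;bot.line_to(p.tolist(),max_speed=.04)
    f=F()-f0
    if np.abs(f).max()>1.5: hit=True;break
z=bot.current_ee_pos()[2];th=brentq(lambda t:.078+.182*np.sin(t)+.014*np.cos(t)+.010-z,0,1.2)
q[3]=th;np.save("q.npy",q);np.save("f0.npy",f0)
print(hit,z,f,th,world(q,(-.182,0,.014)),bot.current_ee_pos(),bot.current_clock())
```

```text
True 0.22161892157784172 [-8.20988556  1.50121193  8.72128214] 0.7444918411072969 [0.44161544 0.25695696 0.21161892] [0.44382376 0.25686347 0.22161892] 7.025
```

Run:
```python
from h import *
from workcell import bot
import cv2
q=np.load("q.npy");f0=np.load("f0.npy");B=lambda t:world([*q[:3],t],(-.182,0,.014))
o=np.array(bot.current_ee_pos())-B(q[3]);t=q[3]
for k in range(3):
    t-=.04;bot.line_to((B(t)+o).tolist(),max_speed=.05)
    print(round(t,3),(np.array(bot.current_contact_force())-f0).round(1),np.round(bot.current_ee_pos(),4),bot.current_clock())
q[3]=t;np.save("q.npy",q);np.save("o.npy",o)
I=[]
for n in("scene","top"):
    c=bot.read_camera(n)["pixels"]
    i=c[95:235,160:300] if n=="scene" else c[150:290,95:235]
    I.append(cv2.convertScaleAbs(cv2.resize(i,(400,400),interpolation=cv2.INTER_CUBIC),alpha=1.5,beta=15))
cv2.imwrite("pics/p2.png",np.hstack(I))
```

```text
0.704 [-1.9  0.5  3.1] [0.4383 0.2585 0.2166] 7.3333
0.664 [-0.8  1.   1.3] [0.4338 0.2598 0.2111] 7.6333
0.624 [ 0.4  0.4 -0.3] [0.4296 0.2609 0.2054] 7.9333
```

View pics/p2.png

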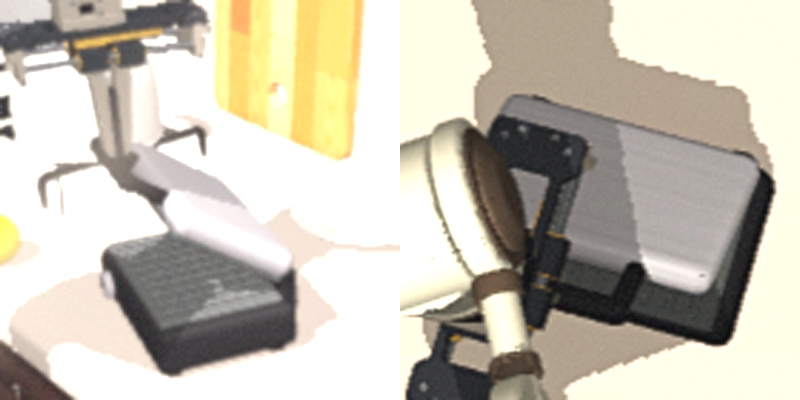

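The lid has dropped about 0.12 rad, with the fingertips on the bar at scene crop (108,148). In the top crop the bar axis passes near (605,305). I'll check the radial offset with that ray, then keep going down the arc while watching force.

Run:
```python
from h import *
from workcell import bot
q=np.load("q.npy");f0=np.load("f0.npy");o=np.load("o.npy");B=lambda t:world([*q[:3],t],(-.182,0,.014))
p=np.array(bot.current_ee_pos());X=ray("top",(166.8,256.8),p[2]-.010);r=Ro.from_euler('z',-q[2]).apply(X-p)
print("bar rel. tip (radial in, along)",r.round(4))
if abs(r[0])>.02: raise SystemExit
t=q[3]
while t>.32:
    t-=.05;bot.line_to((B(t)+o).tolist(),max_speed=.05)
    f=np.array(bot.current_contact_force())-f0
    print(round(t,3),f.round(1),np.round(bot.current_ee_pos(),4),round(bot.current_clock(),2))
    if np.linalg.norm(f)>20:break
q[3]=t;np.save("q.npy",q)
p=np.array(bot.current_ee_pos())
import cv2
I=[]
for n in("scene","top"):
    c=bot.read_camera(n)["pixels"]
    i=c[95:235,160:300] if n=="scene" else c[150:290,95:235]
    I.append(cv2.convertScaleAbs(cv2.resize(i,(400,400),interpolation=cv2.INTER_CUBIC),alpha=1.5,beta=15))
cv2.imwrite("pics/p3.png",np.hstack(I))
```

```text
bar rel. tip (radial in, along) [-0.0026 -0.0435 -0.01  ]
0.574 [-0.4  0.2 -0.3] [0.4235 0.2627 0.1981] 8.37
0.524 [ 0.5 -1.   0.9] [0.4183 0.2643 0.1908] 8.7
0.474 [-0.5 -0.7 -0.2] [0.4136 0.2656 0.1831] 9.03
0.424 [ 0.8 -0.8  0.2] [0.4092 0.2669 0.1752] 9.37
0.374 [ 0.3  0.2 -0.1] [0.4052 0.2681 0.1671] 9.7
0.324 [-0.3  0.5 -1.1] [0.4015 0.2691 0.1588] 10.03
0.274 [-0.1  0.5 -0.2] [0.3983 0.27   0.1503] 10.37
```

View pics/p3.png

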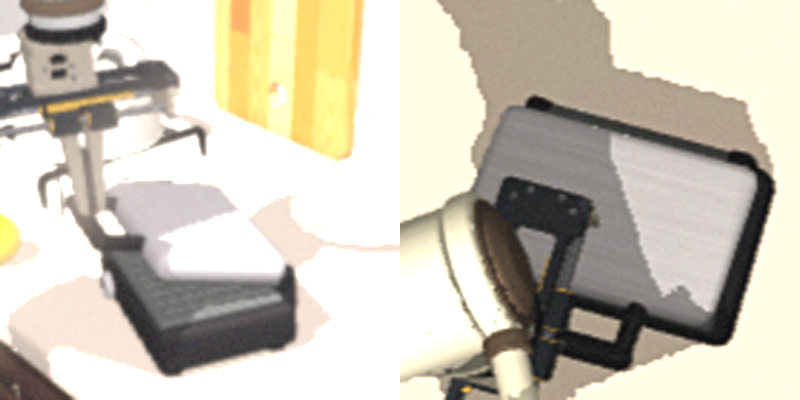

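The lid follows smoothly and is nearly closed. The fingertips are still on the bar at scene crop (92,240), clear of the steel. I'll finish slowly and stop on force.

Run:
```python
from h import *
from workcell import bot
import cv2
q=np.load("q.npy");f0=np.load("f0.npy");o=np.load("o.npy");B=lambda t:world([*q[:3],t],(-.182,0,.014))
t=q[3]
while t>-.06:
    t-=.04 if t>.09 else .012;bot.line_to((B(t)+o).tolist(),max_speed=.05 if t>.1 else .02)
    f=np.array(bot.current_contact_force())-f0
    print(round(t,3),f.round(1),np.round(bot.current_ee_pos(),4),round(bot.current_clock(),2))
    if np.linalg.norm(f)>14 or bot.current_ee_pos()[2]<.093:break
bot.hold(.4);f=np.array(bot.current_contact_force())-f0;print(f.round(1),bot.current_ee_pos())
p=np.array(bot.current_ee_pos());p[2]+=.04;bot.line_to(p.tolist(),max_speed=.05);p[2]+=.16;bot.line_to(p.tolist(),max_speed=.15)
p[0]-=.06;p[1]+=.2
try: bot.goto(p.tolist(),bot.current_tool_rot())
except bot.MotionError as e: print(e)
print((np.array(bot.current_contact_force())-f0).round(1),bot.current_clock())
I=[]
for n in("scene","top"):
    c=bot.read_camera(n)["pixels"]
    i=c[95:235,160:300] if n=="scene" else c[150:290,95:235]
    I.append(cv2.convertScaleAbs(cv2.resize(i,(400,400),interpolation=cv2.INTER_CUBIC),alpha=1.5,beta=15))
cv2.imwrite("pics/p4.png",np.hstack(I))
```

```text
0.234 [ 0.3 -0.7  0.2] [0.396  0.2707 0.1434] 10.77
0.194 [ 0.4  0.7 -1.2] [0.394  0.2712 0.1364] 11.07
0.154 [-0.5  0.   0. ] [0.3923 0.2718 0.1294] 11.37
0.114 [-0.1  0.1  0.3] [0.3908 0.2722 0.1222] 11.67
0.074 [ 0.4  0.6 -0. ] [0.3899 0.2726 0.1153] 12.18
0.062 [-0.1  0.1 -0.1] [0.3896 0.2727 0.1132] 12.44
0.05 [ 0.3  0.4 -0.8] [0.3893 0.2728 0.111 ] 12.7
0.038 [-0.1 -0.7 -1.2] [0.389  0.2729 0.1088] 12.96
0.026 [-1.  -0.5 -0.9] [0.3888 0.2729 0.1066] 13.22
0.014 [-0.5 -0.4 -1. ] [0.3886 0.273  0.1045] 13.47
0.002 [ 0.5 -0.   0.4] [0.3885 0.2731 0.1024] 13.73
-0.01 [-4.8 -2.6 12.8] [0.3886 0.2732 0.102 ] 13.99
-0.022 [-11.9  -5.3  28.4] [0.3887 0.2733 0.1018] 14.25
[-10.4  -4.5  27.6] [0.38874773 0.27333025 0.10181812]
[ 0.5  0.3 -0.3] 17.7417
```

View pics/p4.png

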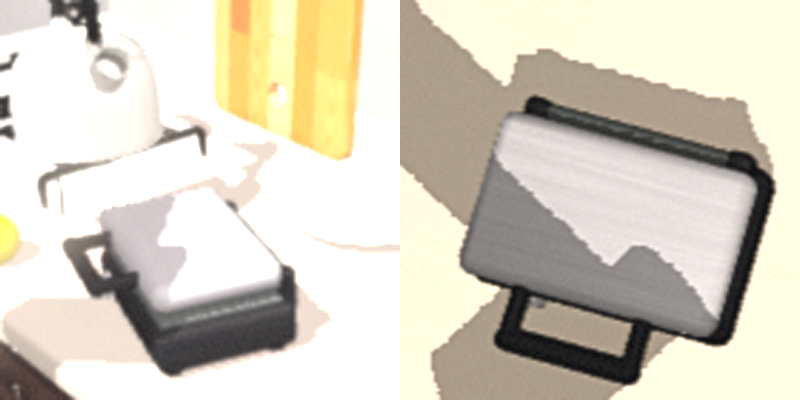

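The lid sits parallel on the base and the bar is free. Contact came at TCP z = 0.102, which is the closed bar top (92 + 10 mm).

```bash
python3 -c "
from workcell import bot
print(bot.job_done())"
```

```text
the job is handed in; nothing more can be done
None
```

I closed the sandwich press by its handle bar: the lid went down gently to its base, I saw no sign of contact with the steel cover, the waffle iron was left alone, and the arm was clear when I handed the job in at about 18 s.

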